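Put the grinder's kit away in its caddy

TASK

Put the angle grinder's kit away in the caddy: the orange flap disc in the blue bin, the blue side handle in the yellow bin, the brass-coloured round lock nut in the green bin and the green grinding stone in the red bin, each resting flat on its bin's floor, the same way up as it is now. Leave the burnt-out black disc and the grey hexagon nut where they lie on the bench.

Things in the scene. Friction and masses are not known exactly. Their poses are not given: they have to be found in the camera images.
- flap_disc_center (a point): orange flap disc (small quick-change abrasive disc): flat round disc 50 mm diameter, 16 mm thick, lying flat on the bench, z up. Point: its centre, 8 mm up.
- side_handle_center (a point): side handle of the grinder, lying on the bench: blue square-section grip with rounded edges, 26 mm wide and 26 mm high, with a black collar and a bare steel stud (10 mm diameter, 21 mm long) at its +x end; 104 mm long in all, along its x. Point: half-way along the whole length, 13 mm up, which is on the blue grip (the grip runs from 52 mm behind to 26 mm ahead of it).
- lock_nut_center (a point): round brass-coloured lock nut with two small pin holes: 40 mm diameter, 14 mm thick, lying flat on the bench, z up. Point: its centre, 7 mm up.
- stone_center (a point): green grinding stone: upright cylinder 46 mm diameter, 34 mm high, with a steel hub of 24 mm diameter and 4 mm height on top (38 mm in all), standing on the bench, z up. Point: its centre, 19 mm up.
- burnt_disc_center (a point): burnt-out flap disc, black; otherwise like the orange one (50 mm diameter, 16 mm thick). Does not belong in the caddy. Point: its centre, 8 mm up.
- hex_nut_center (a point): plain grey steel hexagon nut, 36 mm across flats, 18 mm high. Does not belong in the caddy. Point: its centre, 9 mm up.
- blue_bin_in (a point): blue plastic open bin, one of four alike but for colour standing two by two in a steel caddy tray fixed to the bench; fixed. Inside 128 mm along its x by 92 mm along its y, walls 3 mm thick and 29 mm high above its inner floor. This point: centre of the inner floor (about 7 mm above the bench); z up.
- yellow_bin_in (a point): yellow plastic open bin, one of four alike but for colour standing two by two in a steel caddy tray fixed to the bench; fixed. Inside 128 mm along its x by 92 mm along its y, walls 3 mm thick and 29 mm high above its inner floor. This point: centre of the inner floor (about 7 mm above the bench); z up.
- green_bin_in (a point): green plastic open bin, one of four alike but for colour standing two by two in a steel caddy tray fixed to the bench; fixed. Inside 128 mm along its x by 92 mm along its y, walls 3 mm thick and 29 mm high above its inner floor. This point: centre of the inner floor (about 7 mm above the bench); z up.
- red_bin_in (a point): red plastic open bin, one of four alike but for colour standing two by two in a steel caddy tray fixed to the bench; fixed. Inside 128 mm along its x by 92 mm along its y, walls 3 mm thick and 29 mm high above its inner floor. This point: centre of the inner floor (about 7 mm above the bench); z up.
Not all that is in view belongs to the job. There is more than one size of the part that bears flap_disc_center; the job needs the smaller.

How it is judged (in metres and radians):
At the end, for the whole second after the job is handed in: Each thing in its bin: centre within 55 mm (bin x) and 38 mm (bin y) of the middle, at resting height to 5 mm, upright to 0.2 rad, released, at rest: disc blue, handle yellow, lock nut green, stone red. Black disc and hexagon nut within 30 mm of their start (x of flap_disc_center in the frame of blue_bin_in between -0.055 and 0.055 m and y of flap_disc_center in the frame of blue_bin_in between -0.038 and 0.038 m and z of flap_disc_center in the frame of blue_bin_in between 0.003 and 0.013 m and angle between each of flap_disc_center, side_handle_center, lock_nut_center, stone_center's own z axis and vertical below 0.2 rad and linear speed of each of flap_disc, side_handle, lock_nut, stone below 0.02 m/s and angular speed of each of flap_disc, side_handle, lock_nut, stone below 0.3 rad/s and x of side_handle_center in the frame of yellow_bin_in between -0.055 and 0.055 m and y of side_handle_center in the frame of yellow_bin_in between -0.038 and 0.038 m and z of side_handle_center in the frame of yellow_bin_in between 0.008 and 0.018 m and x of lock_nut_center in the frame of green_bin_in between -0.055 and 0.055 m and y of lock_nut_center in the frame of green_bin_in between -0.038 and 0.038 m and z of lock_nut_center in the frame of green_bin_in between 0.002 and 0.012 m and x of stone_center in the frame of red_bin_in between -0.055 and 0.055 m and y of stone_center in the frame of red_bin_in between -0.038 and 0.038 m and z of stone_center in the frame of red_bin_in between 0.014 and 0.024 m and distance of each of burnt_disc_center, hex_nut_center from where it was at the start of the episode below 0.03 m); the robot touches nothing.
It fails at once if the burnt-out disc is carried off or knocked more than 40 mm away (distance of burnt_disc_center from where it was at the start of the episode above 0.04 m).
It fails at once if the hexagon nut is carried off or knocked more than 40 mm away (distance of hex_nut_center from where it was at the start of the episode above 0.04 m).
It also fails if it takes over 99 s, if anything falls off the work surface, if the arm or the gripper's body presses on something with over 40 N, if the wrist force passes 120 N, or if a joint passes its speed limit or range.

ROBOT

A 6-joint arm with a two-finger parallel gripper is mounted at the origin on the work surface. World frame = base frame: x ahead of the robot, y to its left, z up, the work surface at z = 0. Lengths are in mm, angles in rad, forces in N, time in s.
With the tool pointing down it reaches from about 275 to 1000 mm from the base axis. Payload 8.4 kg.
Tool frame: the origin (TCP) lies at the very end of the fingers, on their centre line; the grasp point (between the pads) lies 19 mm behind it; z points along the fingers, y is the direction in which the jaws open and shut (so a half turn about z gives the same grasp; the last joint's range is limited). The gripper opens to 85 mm and grips with 20 to 120 N. Pads are 22 mm wide; open, the fingers measure 114 mm over their backs; the gripper's body (76 mm by 85 mm) begins 54 mm behind the grasp point. The pads swing forward as they close: fully open they stand 13 mm farther back than shut.
Start: joints at [1.208, 0.353, 1.633, -0, 1.155, -0.002], TCP at [220.638, 584.762, 231.281] pointing down, gripper open.
Joint ranges: [-2.63, 2.63], [-0.92, 2.1], [0.06, 2.66], [-1.3, 4.44], [0, 2.69], [-3.02, 3.02]. Speed limits (rad/s): [2.22, 2.22, 2.79, 3.14, 3.14, 3.14].

INTERFACE

Orientations are given as [roll, pitch, yaw] about the fixed x, y, z axes, in that order (R = Rz(yaw) Ry(pitch) Rx(roll)).
In Python, from rig import sense, grab_frame, get_calibration, sign_off, boxes_of, trace gives the robot as it stands.
- The arm moves only by the tool servo_tool, never from a script. Its argument "rows" is a list of rows, each a list of 3 entries, a list of its own where there are three numbers: the finger opening in mm, from 0 to 85.4, then the shift along the tool's x, y, z in mm, then the turn, a rotation vector about the tool's x, y, z in degrees. A call has 1 to 8 rows; each row shifts and turns the commanded pose from where the row before left it, along the tool's axes as they then stand; what a row does not reach is not made up. A row lasts 1/8 s, in which the tool goes at most 62.5 mm and 10.7 degrees, less where a joint would pass 70% of its speed; a pose out of reach is approached as far as the arm can. A call is refused whole if a number of a shift passes 62.5 or a number of a turn 10.7, either way. A call with a gripper value outside its range is refused whole. The fingers move at their own pace and stop on an object; "force" is the grip in N (left out, the last holds). Time passes only in rows, so rows that do not move let the fingers close. It gives the time, the measured TCP pose, the force and the opening at its end, in the units of the state.
- sense(): the state, without advancing time (a new reading comes with each control period).
- grab_frame(name): name is "scene" or "top" or "wrist"; returns the picture (384x512x3 uint8, blue, green, red); there is no depth.
- get_calibration(name): a dict with "intrinsics" (3x3 intrinsics, pixels), "world_to_cam" (4x4, takes a point from world to camera coordinates). Camera axes: x right, y down, z forward; pixel columns grow to the right and rows downward; lengths in mm; the calibration is good to about 2 mm. A picture is of the moment at which its call begins: read the wrist's pose just before it. get_calibration takes no time and is no camera call; for the wrist camera it gives the pose at the moment of the call.
- sign_off(): hands the job in, once; it reports no verdict.
Trained networks look in the newest picture that a camera, given by its name, has taken for a name from the list of things; names that differ only in an ending like _2 or _b are one class to them, and where a whole thing is asked for, a point or a joint stands for the part that bears it (a point fixed in the world has none). Each returns a list of dicts, best first, with "conf" (0 to 1); they miss things now and then, are a little off and sometimes report something else, mostly with a low value. They report only what shows in the picture. A call takes as long as a camera call. They do not tell look-alikes from the thing itself.
- boxes_of(camera, thing): "centre" ([x, y, z] in mm, in the coordinates of the camera as it stood for that picture, good to about 4 mm: the middle of the surface that is visible of it).
- trace(camera, thing): "mask" (384x512 bool, what is visible of it).
The state is a dict: "clock": time; "qpos": joint angles; "qvel": joint speeds; "joint_efforts": joint torques, N m; "eef_pos": TCP position; "tcp_rot": TCP orientation; "contact_force": force on the tool from outside, world axes, zero at the start; "wrist_torque": the same for the moment, N m; "opening": opening from 0.0 (shut) to 1.0 (fully open).
Only numpy, scipy, OpenCV 4.12 (cv2) and the standard library are available. Lean on these libraries where they do the work, as an engineer would, in place of code of your own. Each camera call takes 0.05 s, during which the arm holds its last target. There are 200 camera calls.

## Working session

There is one attempt and no reset: what is moved stays moved. The work goes in short steps, Python scripts to look and compute and a tool call to move; the robot and the scene stay as the last step left them, time stands still between calls to the robot, and variables do not carry over. Pictures are saved under pics/ and viewed, about 12 in all and at most 16, crops included, and the job is handed in when it is done.

Besides the shell and the picture viewer there is one more tool, called after "Call:" as name([rows], argument=value, ...), one row to a line, values as JSON. servo_tool: Moves the arm, as the interface text tells. Its arguments: {"type":"object","properties":{"rows":{"type":"array","items":{"type":"array"}},"force":{"type":"number"}},"required":["rows"]}

```bash
mkdir -p pics
cat > h.py <<'E'
import numpy as np, cv2
from rig import *
def w(cam,p):
    M=np.array(get_calibration(cam)["world_to_cam"]); return (np.linalg.inv(M)@np.r_[p,1])[:3]
def px(cam,P):
    c=get_calibration(cam);q=np.array(c["world_to_cam"])@np.r_[P,1];q=np.array(c["intrinsics"])@q[:3];return q[:2]/q[2]
def ray(cam,u,v,z):
    c=get_calibration(cam);K=np.array(c["intrinsics"]);M=np.linalg.inv(np.array(c["world_to_cam"]))
    d=M[:3,:3]@np.linalg.inv(K)@[u,v,1];o=M[:3,3];return o+d*(z-o[2])/d[2]
E
python3 - <<'E'
from h import *
a=grab_frame("top");cv2.imwrite("pics/top.png",cv2.resize(a,(800,600)))
b=grab_frame("scene");cv2.imwrite("pics/scene.png",cv2.resize(b,(800,600)))
for n in "flap_disc_center side_handle_center lock_nut_center stone_center burnt_disc_center hex_nut_center blue_bin_in yellow_bin_in green_bin_in red_bin_in".split():
  for d in boxes_of("top",n)[:4]:
    P=w("top",d["centre"]);print(n,round(d["conf"],2),P.round(),px("top",P).round())
s=sense();print(s)
E
```

```text
flap_disc_center 0.86 [ 438. -193.   11.] [341. 229.]
side_handle_center 0.94 [ 606. -195.   26.] [341. 153.]
lock_nut_center 0.81 [ 599. -312.   13.] [392. 157.]
lock_nut_center 0.3 [622. 177.   6.] [174. 149.]
stone_center 0.64 [580. -37.  38.] [270. 163.]
burnt_disc_center 0.88 [427. -38.  17.] [271. 234.]
hex_nut_center 0.8 [ 446. -316.   19.] [398. 225.]
yellow_bin_in 0.88 [610. 279.  10.] [129. 154.]
green_bin_in 0.73 [620. 174.   6.] [175. 150.]
red_bin_in 0.88 [466. 259.   7.] [136. 218.]
{'clock': 0.6, 'qpos': array([ 1.20760935e+00,  3.52962278e-01,  1.63340528e+00, -4.40389697e-05,
        1.15520183e+00, -2.38800575e-03]), 'qvel': array([-0.00122006,  0.00077031, -0.00030839, -0.00087836,  0.00069098,
       -0.00015416]), 'joint_efforts': array([-1.90294836e-04, -6.04884696e+01, -3.42307985e+01,  5.13917621e-05,
        1.42968169e-03,  1.97063144e-05]), 'eef_pos': array([220.64488057, 584.75799112, 231.30227928]), 'tcp_rot': array([3.14156949e+00, 4.03460526e-05, 2.78081146e+00]), 'contact_force': array([ 0.27464373, -0.04296519, -0.37180183]), 'wrist_torque': array([0.01089332, 0.03654631, 0.01572723]), 'opening': 0.9993675869712226}
```

View pics/top.png

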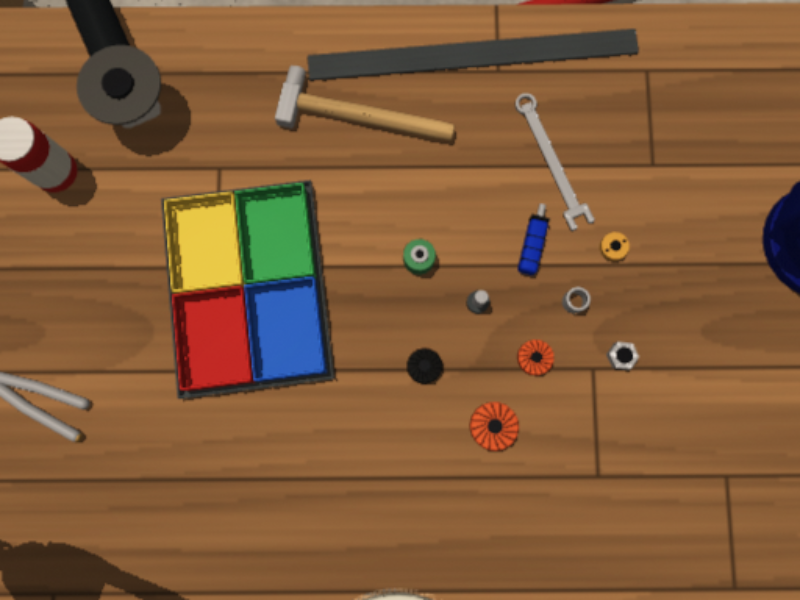

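View pics/scene.png

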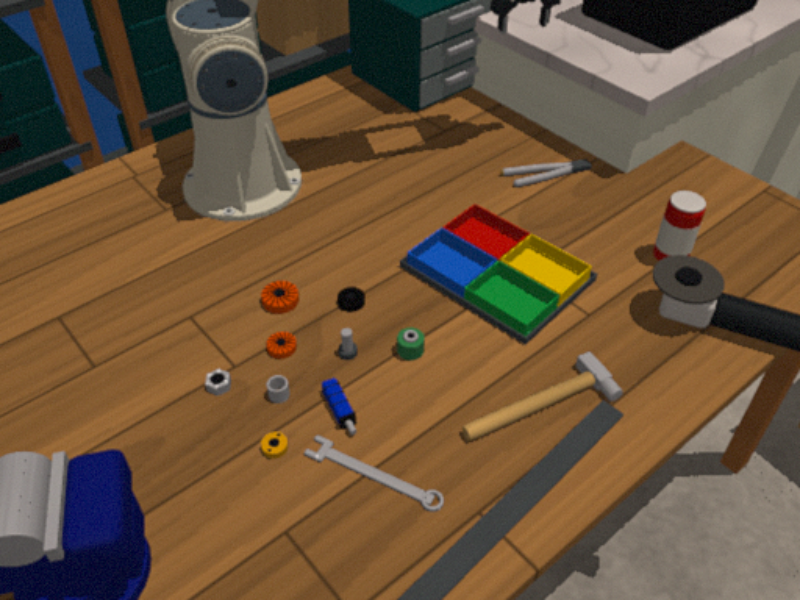

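The top view (800 px wide) shows:
- **Caddy:** yellow (203,243), green (277,235), red (213,338), blue (288,330).
- **Parts to move:** stone (420,255), handle (535,243), lock nut (615,246).
- **Orange discs:** small (535,357) and large (495,427). The small one is the target.
- **Look-alikes:** black disc (425,366), hex nut (623,355), steel ring (577,299), bolt (480,300).

Next I'll measure the bin frames, the handle axis and the disc sizes.

Run:
```python
from h import *
a=grab_frame("top")
hsv=cv2.cvtColor(a,cv2.COLOR_BGR2HSV)
R={"yellow":(22,32,(100,120,155,190)),"green":(45,80,(150,110,205,185)),"red":(0,8,(108,180,165,260)),"blue":(100,125,(155,175,215,250))}
for n,(l,h,(x0,y0,x1,y1)) in R.items():
    m=np.zeros(a.shape[:2],np.uint8);m[y0:y1,x0:x1]=cv2.inRange(hsv,(l,120,40),(h,255,255))[y0:y1,x0:x1]
    m=cv2.morphologyEx(m,cv2.MORPH_OPEN,np.ones((3,3)))
    c=max(cv2.findContours(m,0,2)[0],key=cv2.contourArea)
    P=np.array([ray("top",*q[0],36)[:2] for q in c],np.float32)
    print(n,cv2.minAreaRect(P))
def obj(n,z):
    m=trace("top",n)[0]["mask"].astype(np.uint8);c=max(cv2.findContours(m,0,2)[0],key=cv2.contourArea)
    P=np.array([ray("top",*q[0],z)[:2] for q in c],np.float32)
    print(n,len(c),cv2.minAreaRect(P),cv2.minEnclosingCircle(P))
for n,z in [("flap_disc_center",14),("side_handle_center",20),("lock_nut_center",12),("stone_center",32),("burnt_disc_center",14),("hex_nut_center",16)]: obj(n,z)
cv2.imwrite("pics/c1.png",cv2.resize(a[120:300,240:420],(720,720))[:600])
```

```text
yellow ((602.9986572265625, 270.2579650878906), (135.7836151123047, 100.6303939819336), 7.0780110359191895)
green ((614.8224487304688, 169.66798400878906), (135.44642639160156, 100.65785217285156), 7.12879753112793)
red ((466.27606201171875, 253.51124572753906), (137.1619415283203, 100.1843032836914), 7.075124740600586)
blue ((478.85101318359375, 152.33030700683594), (136.98904418945312, 101.38432312011719), 6.933382034301758)
flap_disc_center 44 ((346.2992248535156, -133.11251831054688), (64.65851593017578, 61.71885299682617), 89.67039489746094) ((345.9817199707031, -133.79165649414062), 33.11824035644531)
side_handle_center 53 ((608.572509765625, -198.33511352539062), (27.367040634155273, 105.54481506347656), 74.56884765625) ((608.6943969726562, -197.6299285888672), 52.84587860107422)
lock_nut_center 27 ((599.8463745117188, -312.68310546875), (40.998291015625, 39.10620880126953), 89.65858459472656) ((600.4512329101562, -312.853515625), 21.63686752319336)
stone_center 29 ((580.9322509765625, -32.63147735595703), (41.77650451660156, 47.16124725341797), 89.60891723632812) ((581.2219848632812, -32.689292907714844), 24.526813507080078)
burnt_disc_center 25 ((428.66021728515625, -38.12446212768555), (45.89118576049805, 45.83515167236328), 89.57130432128906) ((427.7712097167969, -38.80778121948242), 24.443727493286133)
hex_nut_center 28 ((442.15704345703125, -316.5401916503906), (37.74391174316406, 39.55823516845703), 43.295196533203125) ((442.03179931640625, -315.6015930175781), 21.014497756958008)
```

View pics/c1.png

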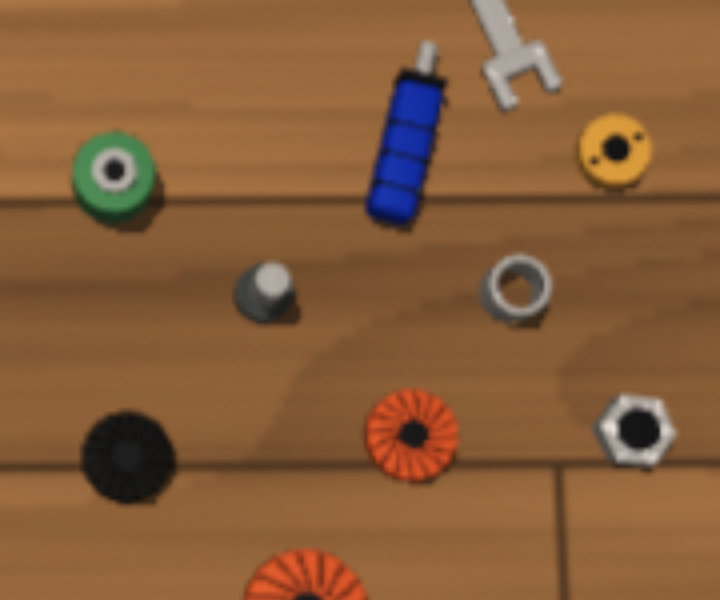

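The small orange disc is at about (439,-194). The network's mask picked the 66 mm one, which I'm rejecting. In the crop, the target is (412,435) and the large disc is (307,600). Bin x lies at about 7°, so I'm turning the jaws to that and moving over the small disc.

Call:
servo_tool([
  [70,[0,0,0],[0,0,10.4]],
  [70,[0,0,0],[0,0,10.4]],
  [70,[0,0,0],[0,0,10.4]],
  [70,[0,0,0],[0,0,10.4]],
  [70,[0,0,0],[0,0,10.4]],
  [70,[0,0,0],[0,0,10.4]],
  [70,[-60,9,0],[0,0,0]],
  [70,[-60,9,0],[0,0,0]],
], force=50)

```text
clock: 1.95
eef_pos: [253.0, 466.6, 231.0]
tcp_rot: [3.142, 0.0, 1.693]
contact_force: [1.0, -0.7, 0.4]
opening: 0.817
```

Call:
servo_tool([
  [70,[-60,9,0],[0,0,0]],
  [70,[-60,9,0],[0,0,0]],
  [70,[-60,9,0],[0,0,0]],
  [70,[-60,9,0],[0,0,0]],
  [70,[-60,9,0],[0,0,0]],
  [70,[-60,9,0],[0,0,0]],
  [70,[-60,9,0],[0,0,0]],
  [70,[-60,9,0],[0,0,0]],
])

```text
clock: 2.95
eef_pos: [382.8, -2.0, 231.8]
tcp_rot: [3.14, 0.0, 1.692]
contact_force: [0.8, 1.2, 0.4]
opening: 0.824
```

Call:
servo_tool([
  [70,[-49,8,18],[0,0,0]],
  [70,[-49,8,18],[0,0,0]],
  [70,[-49,8,18],[0,0,0]],
  [70,[-49,8,18],[0,0,0]],
  [70,[0,0,0],[0,0,0]],
])

```text
clock: 3.58
eef_pos: [438.0, -193.2, 158.2]
tcp_rot: [-3.141, -0.0, 1.689]
contact_force: [-0.3, -0.1, -0.5]
opening: 0.822
```

```bash
cat >> h.py <<'E'
def tool(t):
    s=sense();y=s["tcp_rot"][2];d=np.array(t)-s["eef_pos"]
    c,n=np.cos(y),np.sin(y);return np.round([c*d[0]+n*d[1],n*d[0]-c*d[1],-d[2]],1)
def circ(n,z,img,near,tol=30):
    "detections of the thing by mask, fitted as circle on plane z"
    for t in trace("wrist",n):
        m=t["mask"].astype(np.uint8);k=cv2.findContours(m,0,2)[0]
        if not k: continue
        c=max(k,key=cv2.contourArea);P=np.array([ray("wrist",*q[0],z)[:2] for q in c],np.float32)
        (p,r)=cv2.minEnclosingCircle(P);mm=cv2.minAreaRect(P);print(n,round(t["conf"],2),np.round(p),"r",round(r,1),"rect",np.round(mm[0]),np.round(mm[1]),round(mm[2],1))
E
python3 - <<'E'
from h import *
print(sense()["eef_pos"])
a=grab_frame("wrist");cv2.imwrite("pics/w1.png",a)
circ("flap_disc_center",14,a,0)
for d in boxes_of("wrist","flap_disc_center"): print(d["conf"],w("wrist",d["centre"]))
E
```

```text
[ 437.95630628 -193.18193443  158.16884496]
flap_disc_center 0.96 [ 439. -191.] r 25.8 rect [ 439. -191.] [49. 50.] 52.0
flap_disc_center 0.68 [ 343. -131.] r 35.5 rect [ 343. -132.] [70. 67.] 6.8
0.89 [ 348.27179357 -129.07181369   18.11922721]
```

View pics/w1.png

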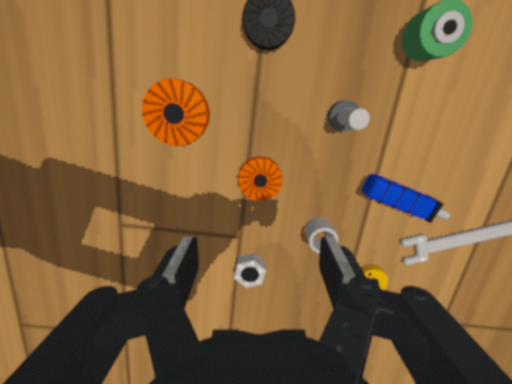

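In the wrist view the 50 mm disc is at (260,180), which is world (439,-191), radius 25. The large one is at (175,112). Descending and gripping.

Call:
servo_tool([
  [70,[1.5,1,50],[0,0,0]],
  [70,[0,0,50],[0,0,0]],
  [70,[0,0,40],[0,0,0]],
  [70,[0,0,14],[0,0,0]],
  [40,[0,0,0],[0,0,0]],
  [40,[0,0,0],[0,0,0]],
  [40,[0,0,0],[0,0,0]],
  [40,[0,0,0],[0,0,0]],
])

```text
clock: 4.72
eef_pos: [439.6, -189.5, 6.5]
tcp_rot: [3.139, 0.001, 1.692]
contact_force: [0.3, 0.4, 9.0]
opening: 0.55
```

Call:
servo_tool([
  [40,[0,0,0],[0,0,0]],
  [40,[0,0,0],[0,0,0]],
  [40,[0,0,-40],[0,0,0]],
  [40,[0,0,-50],[0,0,0]],
  [40,[0,0,0],[0,0,0]],
])

```text
clock: 5.35
eef_pos: [441.1, -190.3, 99.0]
tcp_rot: [3.135, 0.004, 1.692]
contact_force: [-0.1, 0.2, -1.7]
opening: 0.552
```

Gripped (47 mm opening). Carrying it to the blue bin at (479,152).

Call:
servo_tool([
  [40,[56,13,0],[0,0,0]],
  [40,[56,13,0],[0,0,0]],
  [40,[56,13,0],[0,0,0]],
  [40,[56,13,0],[0,0,0]],
  [40,[56,13,0],[0,0,0]],
  [40,[56,13,0],[0,0,0]],
  [40,[0,0,0],[0,0,0]],
])

```text
clock: 6.22
eef_pos: [475.7, 157.2, 95.0]
tcp_rot: [3.141, -0.001, 1.696]
contact_force: [0.6, -0.4, 0.1]
opening: 0.552
```

Run:
```python
from h import *
print(sense()["eef_pos"],tool([479,152.3,15.5]))
a=grab_frame("wrist");cv2.imwrite("pics/w2.png",a)
```

```text
[475.70350063 157.22727485  94.95313709] [-5.3  2.7 79.5]
```

View pics/w2.png

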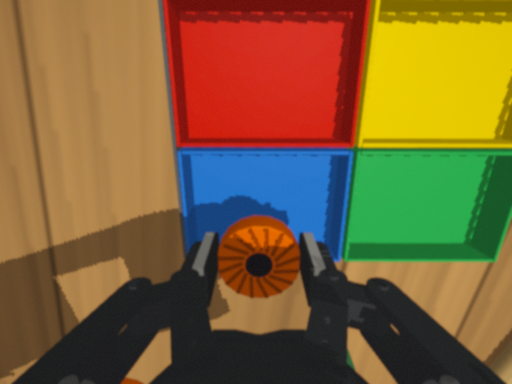

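The disc is held level at wrist (258,262) over the blue bin. Lowering and releasing.

Call:
servo_tool([
  [40,[-5,3,30],[0,0,0]],
  [40,[0,0,30],[0,0,0]],
  [40,[0,0,15],[0,0,0]],
  [40,[0,0,5],[0,0,0]],
  [40,[0,0,0],[0,0,0]],
  [62,[0,0,0],[0,0,0]],
  [62,[0,0,0],[0,0,0]],
  [62,[0,0,0],[0,0,0]],
])

```text
clock: 7.28
eef_pos: [479.3, 149.4, 15.7]
tcp_rot: [3.141, -0.0, 1.692]
contact_force: [-0.1, 0.8, -0.8]
opening: 0.726
```

Call:
servo_tool([
  [62,[0,0,-20],[0,0,0]],
  [62,[0,0,-50],[0,0,0]],
  [70,[0,0,-50],[0,0,0]],
  [70,[0,0,0],[0,0,0]],
])

```text
clock: 7.78
eef_pos: [481.6, 150.1, 139.1]
tcp_rot: [3.134, -0.001, 1.692]
contact_force: [-0.4, 0.1, -1.4]
opening: 0.821
```

Run:
```python
from h import *
print(sense()["eef_pos"],tool([581,-34,150]))
a=grab_frame("wrist")
circ("flap_disc_center",20,a,0)
```

```text
[481.6106826  150.09618282 139.06039794] [-194.8   76.4  -10.9]
flap_disc_center 0.91 [ 340. -116.] r 43.2 rect [ 339. -115.] [61. 71.] 6.8
flap_disc_center 0.68 [476. 145.] r 25.8 rect [476. 144.] [50. 49.] 52.2
```

The disc is in the blue bin at (476,145). The stone is next.

Call:
servo_tool([
  [70,[-49,19,-3],[0,0,0]],
  [70,[-49,19,-3],[0,0,0]],
  [70,[-49,19,-3],[0,0,0]],
  [70,[-48,19,-2],[0,0,0]],
  [70,[0,0,0],[0,0,0]],
])

```text
clock: 8.5
eef_pos: [578.6, -38.0, 144.5]
tcp_rot: [-3.14, 0.0, 1.688]
contact_force: [-0.2, 0.7, -0.4]
opening: 0.82
```

Run:
```python
from h import *
a=grab_frame("wrist");cv2.imwrite("pics/w3.png",a)
circ("stone_center",34,a,0)
for d in boxes_of("wrist","stone_center"): print(d["conf"],w("wrist",d["centre"]))
# hub: bright grey blob within stone mask -> top plane 38
t=trace("wrist","stone_center")[0]["mask"];g=cv2.cvtColor(a,cv2.COLOR_BGR2HSV)
m=(cv2.erode(t.astype(np.uint8),np.ones((3,3)))>0)&(g[...,1]<70)
v,u=np.nonzero(m);print(len(u),ray("wrist",u.mean(),v.mean(),38))
print(sense()["eef_pos"])
```

```text
stone_center 0.95 [580. -27.] r 25.6 rect [581. -27.] [45. 50.] 6.9
0.66 [579.81746832 -23.12036544  37.13344001]
530 [581.09528211 -29.18899665  38.        ]
[576.72417763 -34.33829641 145.01509616]
```

View pics/w3.png

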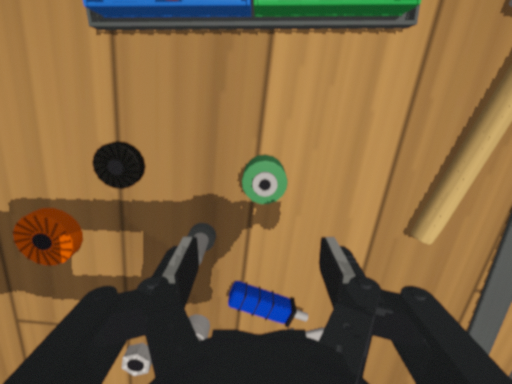

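The stone is at (264,180) in the wrist view, world (581,-29). The bolt at (203,235) stays clear of the fingers. Descending.

Call:
servo_tool([
  [70,[4,5,40],[0,0,0]],
  [70,[0,0,40],[0,0,0]],
  [70,[0,0,40],[0,0,0]],
  [70,[0,0,16],[0,0,0]],
  [40,[0,0,0],[0,0,0]],
  [40,[0,0,0],[0,0,0]],
  [40,[0,0,0],[0,0,0]],
  [40,[0,0,0],[0,0,0]],
])

```text
clock: 9.7
eef_pos: [583.0, -30.6, 11.1]
tcp_rot: [3.14, 0.0, 1.692]
contact_force: [1.4, -0.7, 2.6]
opening: 0.524
```

Call:
servo_tool([
  [40,[0,0,0],[0,0,0]],
  [40,[0,0,0],[0,0,0]],
  [40,[0,0,-40],[0,0,0]],
  [40,[0,0,-60],[0,0,0]],
  [40,[0,0,0],[0,0,0]],
])

```text
clock: 10.32
eef_pos: [585.8, -30.8, 114.8]
tcp_rot: [3.133, 0.001, 1.692]
contact_force: [1.2, 0.1, -2.2]
opening: 0.524
```

Run:
```python
from h import *
print(sense()["eef_pos"],tool([466.3,253.5,110]))
```

```text
[585.75572105 -30.81662249 114.76427909] [296.6 -84.3   4.8]
```

Call:
servo_tool([
  [40,[49,-14,0],[0,0,0]],
  [40,[49,-14,0],[0,0,0]],
  [40,[49,-14,0],[0,0,0]],
  [40,[49,-14,0],[0,0,0]],
  [40,[49,-14,0],[0,0,0]],
  [40,[49,-14,0],[0,0,0]],
  [40,[0,0,0],[0,0,0]],
  [40,[0,0,0],[0,0,0]],
])

```text
clock: 11.32
eef_pos: [463.1, 250.8, 109.4]
tcp_rot: [-3.14, 0.001, 1.693]
contact_force: [0.4, -1.1, -2.1]
opening: 0.521
```

Run:
```python
from h import *
print(sense()["eef_pos"],tool([466.3,253.5,19]))
```

```text
[463.09531651 250.76233593 109.41010151] [ 2.3  3.5 90.4]
```

Call:
servo_tool([
  [40,[2,3,40],[0,0,0]],
  [40,[0,0,30],[0,0,0]],
  [40,[0,0,15],[0,0,0]],
  [40,[0,0,5],[0,0,0]],
  [40,[0,0,0],[0,0,0]],
  [60,[0,0,0],[0,0,0]],
  [60,[0,0,0],[0,0,0]],
  [60,[0,0,0],[0,0,0]],
])

```text
clock: 12.32
eef_pos: [466.7, 253.8, 20.8]
tcp_rot: [3.141, -0.0, 1.692]
contact_force: [-0.5, -0.2, -1.4]
opening: 0.705
```

Call:
servo_tool([
  [60,[0,0,-30],[0,0,0]],
  [60,[0,0,-50],[0,0,0]],
  [60,[0,0,-50],[0,0,0]],
  [60,[0,0,0],[0,0,0]],
])

```text
clock: 12.82
eef_pos: [468.8, 254.8, 154.3]
tcp_rot: [3.134, -0.003, 1.692]
contact_force: [0.2, 0.3, -0.1]
opening: 0.701
```

Run:
```python
from h import *
a=grab_frame("wrist")
circ("stone_center",41,a,0)
circ("flap_disc_center",20,a,0)
print(sense()["eef_pos"],tool([600,-312.5,150]))
```

```text
stone_center 0.93 [464. 254.] r 25.6 rect [464. 254.] [51. 44.] 86.6
flap_disc_center 0.66 [474. 146.] r 29.0 rect [475. 146.] [48. 57.] 6.9
[465.80808199 253.19945495 149.65330986] [-5.778e+02  6.490e+01 -3.000e-01]
```

The stone sits in the red bin. The lock nut is next.

Call:
servo_tool([
  [60,[-58,6.5,0],[0,0,0]],
  [60,[-58,6.5,0],[0,0,0]],
  [60,[-58,6.5,0],[0,0,0]],
  [60,[-58,6.5,0],[0,0,0]],
  [60,[-58,6.5,0],[0,0,0]],
  [60,[-58,6.5,0],[0,0,0]],
  [60,[-58,6.5,0],[0,0,0]],
  [60,[-58,6.5,0],[0,0,0]],
])

```text
clock: 13.98
eef_pos: [573.1, -202.5, 148.2]
tcp_rot: [-3.139, -0.001, 1.692]
contact_force: [-0.5, -0.5, -0.4]
opening: 0.703
```

Call:
servo_tool([
  [60,[-57,6.5,0],[0,0,0]],
  [60,[-57,6.5,0],[0,0,0]],
  [60,[0,0,0],[0,0,0]],
  [60,[0,0,0],[0,0,0]],
])

```text
clock: 14.48
eef_pos: [599.4, -311.9, 148.1]
tcp_rot: [-3.139, -0.002, 1.691]
contact_force: [0.2, -0.5, -0.0]
opening: 0.705
```

Run:
```python
from h import *
print(sense()["eef_pos"],tool([600,-312.5,4]))
a=grab_frame("wrist");cv2.imwrite("pics/w4.png",a)
circ("lock_nut_center",12,a,0)
for d in boxes_of("wrist","lock_nut_center"): print(d["conf"],w("wrist",d["centre"]))
circ("side_handle_center",20,a,0)
```

```text
[ 599.40695567 -311.86625604  148.11524251] [ -0.7   0.5 144.1]
lock_nut_center 0.69 [ 600. -314.] r 21.1 rect [ 599. -313.] [38. 41.] 7.0
0.97 [ 598.7362912  -310.49084021   16.63821674]
side_handle_center 0.78 [ 611. -198.] r 52.2 rect [ 611. -199.] [ 28. 104.] 75.0
```

View pics/w4.png

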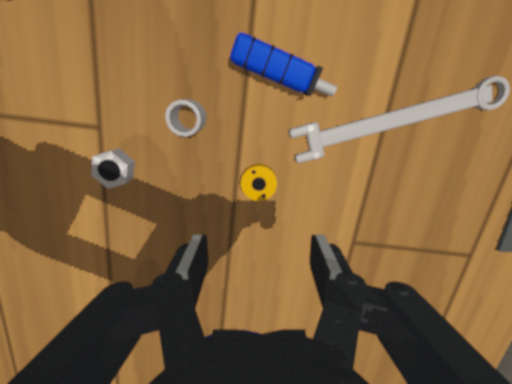

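The lock nut is at (259,183), world (600,-313). The wrench tip at (300,156) lies about 27 mm aside in y, beyond the pad's ±11 mm. Descending.

Call:
servo_tool([
  [56,[-1,0.5,40],[0,0,0]],
  [56,[0,0,50],[0,0,0]],
  [56,[0,0,40],[0,0,0]],
  [56,[0,0,13],[0,0,0]],
  [30,[0,0,0],[0,0,0]],
  [30,[0,0,0],[0,0,0]],
  [30,[0,0,0],[0,0,0]],
  [30,[0,0,0],[0,0,0]],
])

```text
clock: 15.68
eef_pos: [601.8, -313.7, 8.3]
tcp_rot: [3.14, 0.001, 1.692]
contact_force: [0.1, 0.5, -1.4]
opening: 0.431
```

Call:
servo_tool([
  [30,[0,0,0],[0,0,0]],
  [30,[0,0,0],[0,0,0]],
  [30,[0,0,-40],[0,0,0]],
  [30,[0,0,-60],[0,0,0]],
  [30,[0,0,0],[0,0,0]],
])

```text
clock: 16.3
eef_pos: [604.4, -315.0, 112.6]
tcp_rot: [3.134, 0.005, 1.692]
contact_force: [-0.1, -0.5, -1.0]
opening: 0.432
```

Run:
```python
from h import *
print(sense()["eef_pos"],tool([614.8,169.7,110]))
```

```text
[ 604.36658306 -315.04042876  112.59856666] [479.9  68.8   2.6]
```

Call:
servo_tool([
  [30,[53,7.5,0],[0,0,0]],
  [30,[53,7.5,0],[0,0,0]],
  [30,[53,7.5,0],[0,0,0]],
  [30,[53,7.5,0],[0,0,0]],
  [30,[53,7.5,0],[0,0,0]],
  [30,[53,7.5,0],[0,0,0]],
  [30,[53,7.5,0],[0,0,0]],
  [30,[53,7.5,0],[0,0,0]],
])

```text
clock: 17.3
eef_pos: [608.9, 116.4, 106.2]
tcp_rot: [-3.14, 0.0, 1.692]
contact_force: [0.2, -0.0, -0.4]
opening: 0.43
```

Call:
servo_tool([
  [30,[53,7.5,0],[0,0,0]],
  [30,[0,0,0],[0,0,0]],
  [30,[0,0,0],[0,0,0]],
])

```text
clock: 17.68
eef_pos: [610.0, 167.9, 106.3]
tcp_rot: [-3.14, 0.001, 1.693]
contact_force: [0.5, 0.1, -0.9]
opening: 0.436
```

Run:
```python
from h import *
print(sense()["eef_pos"],tool([614.8,169.7,16]))
```

```text
[610.01113734 167.8944361  106.33001402] [ 1.2  5.  90.3]
```

Call:
servo_tool([
  [30,[1,5,40],[0,0,0]],
  [30,[0,0,30],[0,0,0]],
  [30,[0,0,15],[0,0,0]],
  [30,[0,0,5],[0,0,0]],
  [30,[0,0,0],[0,0,0]],
  [54,[0,0,0],[0,0,0]],
  [54,[0,0,0],[0,0,0]],
  [54,[0,0,0],[0,0,0]],
])

```text
clock: 18.68
eef_pos: [615.9, 170.0, 17.8]
tcp_rot: [3.141, -0.0, 1.692]
contact_force: [0.1, 0.2, -0.2]
opening: 0.631
```

Call:
servo_tool([
  [54,[0,0,-30],[0,0,0]],
  [54,[0,0,-50],[0,0,0]],
  [54,[0,0,-50],[0,0,0]],
  [54,[0,0,0],[0,0,0]],
])

```text
clock: 19.18
eef_pos: [618.4, 170.7, 152.1]
tcp_rot: [3.134, -0.001, 1.692]
contact_force: [0.3, -0.1, -0.1]
opening: 0.631
```

Run:
```python
from h import *
a=grab_frame("wrist")
circ("lock_nut_center",19,a,0)
t=np.radians(-15.2);P=np.array([609.5,-198.2])-8*np.array([np.cos(t),np.sin(t)])
print(P,sense()["eef_pos"],tool([*P,150]),sense()["qpos"])
```

```text
lock_nut_center 0.95 [612. 169.] r 20.9 rect [612. 169.] [42. 39.] 84.5
[ 601.77986804 -196.10248657] [615.65883132 169.95651761 147.77799389] [-361.7  -58.    -2.2] [ 2.67005994e-01  4.58214746e-01  1.67487741e+00 -1.44549293e-05
  1.00738798e+00  1.46013688e-01]
```

The lock nut is at (612,169) in the green bin. The handle axis is about -15°, so I'm moving there and turning the jaws across it.

Call:
servo_tool([
  [48,[-60,-9.5,0],[0,0,0]],
  [48,[-60,-9.5,0],[0,0,0]],
  [48,[-60,-9.5,0],[0,0,0]],
  [48,[-60,-9.5,0],[0,0,0]],
  [48,[-60,-9.5,0],[0,0,0]],
  [48,[-60,-9.5,0],[0,0,0]],
  [48,[0,0,0],[0,0,-9.7]],
  [48,[0,0,0],[0,0,-9.7]],
])

```text
clock: 20.27
eef_pos: [601.0, -195.2, 145.1]
tcp_rot: [-3.139, -0.002, 2.034]
contact_force: [0.0, 0.8, 1.1]
opening: 0.566
```

Call:
servo_tool([
  [48,[0,0,0],[0,0,-9.7]],
  [48,[0,0,0],[0,0,-9.7]],
  [48,[0,0,0],[0,0,-9.7]],
  [48,[0,0,0],[0,0,-9.7]],
  [48,[0,0,0],[0,0,-9.7]],
  [48,[0,0,0],[0,0,0]],
  [48,[0,0,0],[0,0,0]],
])

```text
clock: 21.15
eef_pos: [601.9, -194.2, 146.3]
tcp_rot: [3.142, -0.002, 2.873]
contact_force: [0.3, 0.1, -0.6]
opening: 0.567
```

Run:
```python
from h import *
print(sense()["eef_pos"],sense()["tcp_rot"],tool([601.8,-196.1,6]))
a=grab_frame("wrist");cv2.imwrite("pics/w5.png",a)
circ("side_handle_center",20,a,0)
```

```text
[ 601.85632312 -194.16786574  146.26571216] [ 3.14151359e+00 -1.66437656e-03  2.87315845e+00] [ -0.5  -1.9 140.3]
side_handle_center 0.56 [ 608. -199.] r 52.1 rect [ 608. -199.] [ 26. 104.] 74.0
```

View pics/w5.png

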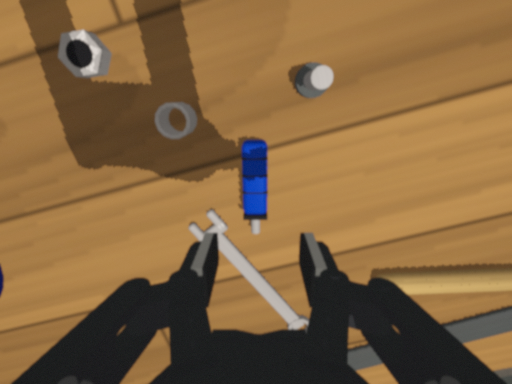

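The handle is upright in the picture at (255,180), aligned with the tool. The wrench tip at (212,213) and the ring at (176,120) are clear of the jaws. Descending.

Call:
servo_tool([
  [48,[0,-2,40],[0,0,0]],
  [48,[0,0,50],[0,0,0]],
  [48,[0,0,40],[0,0,0]],
  [48,[0,0,9],[0,0,0]],
  [15,[0,0,0],[0,0,0]],
  [15,[0,0,0],[0,0,0]],
  [15,[0,0,0],[0,0,0]],
  [15,[0,0,0],[0,0,0]],
])

```text
clock: 22.25
eef_pos: [602.6, -196.5, 9.4]
tcp_rot: [-3.142, 0.002, 2.877]
contact_force: [-0.9, 0.1, 3.9]
opening: 0.29
```

Call:
servo_tool([
  [15,[0,0,0],[0,0,0]],
  [15,[0,0,0],[0,0,0]],
  [15,[0,0,-40],[0,0,0]],
  [15,[0,0,-60],[0,0,0]],
  [15,[0,0,0],[0,0,0]],
])

```text
clock: 22.88
eef_pos: [605.2, -197.4, 113.4]
tcp_rot: [-3.141, 0.009, 2.877]
contact_force: [0.8, 0.3, -2.0]
opening: 0.289
```

Call:
servo_tool([
  [15,[0,0,0],[0,0,-7.4]],
  [15,[0,0,0],[0,0,-7.4]],
  [15,[0,0,0],[0,0,-7.4]],
  [15,[0,0,0],[0,0,0]],
])

```text
clock: 23.38
eef_pos: [601.3, -196.1, 107.4]
tcp_rot: [3.141, -0.001, -3.02]
contact_force: [-1.0, -0.5, -0.9]
opening: 0.291
```

Run:
```python
from h import *
print(sense()["eef_pos"],sense()["tcp_rot"],tool([603-8*np.cos(.122),270.3-8*np.sin(.122),110]))
a=grab_frame("wrist");cv2.imwrite("pics/w6.png",a)
```

```text
[ 601.29523538 -196.12579942  107.39938897] [ 3.14106169e+00 -1.17718200e-03 -3.01982817e+00] [-50.3 462.8  -2.6]
```

View pics/w6.png

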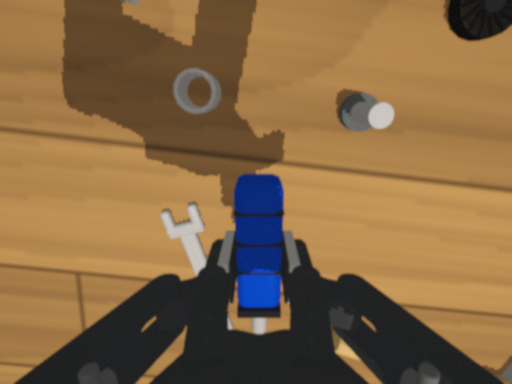

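The handle is held straight between the pads at (259,240). Carrying it to the yellow bin.

Call:
servo_tool([
  [15,[-5.5,51.5,0],[0,0,0]],
  [15,[-5.5,51.5,0],[0,0,0]],
  [15,[-5.5,51.5,0],[0,0,0]],
  [15,[-5.5,51.5,0],[0,0,0]],
  [15,[-5.5,51.5,0],[0,0,0]],
  [15,[-5.5,51.5,0],[0,0,0]],
  [15,[-5.5,51.5,0],[0,0,0]],
  [15,[-5.5,51.5,0],[0,0,0]],
])

```text
clock: 24.42
eef_pos: [594.8, 219.6, 108.0]
tcp_rot: [-3.141, -0.0, -3.022]
contact_force: [0.3, 0.0, -1.7]
opening: 0.291
```

Call:
servo_tool([
  [15,[-5.5,51.5,0],[0,0,0]],
  [15,[0,0,0],[0,0,0]],
  [15,[0,0,0],[0,0,0]],
])

```text
clock: 24.8
eef_pos: [593.8, 269.4, 107.7]
tcp_rot: [-3.141, -0.001, -3.02]
contact_force: [-0.3, -0.7, -1.4]
opening: 0.287
```

Run:
```python
from h import *
print(sense()["eef_pos"],sense()["tcp_rot"],tool([603-8*np.cos(.122),270.3-8*np.sin(.122),17.5]))
a=grab_frame("wrist");circ("side_handle_center",110,a,0)
```

```text
[593.81243463 269.35213052 107.74566957] [-3.14089742e+00 -1.00031695e-03 -3.01981509e+00] [-1.2 -0.2 90.2]
side_handle_center 0.57 [605. 271.] r 56.4 rect [605. 271.] [112.  29.] 7.2
```

Call:
servo_tool([
  [15,[0,0,40],[0,0,0]],
  [15,[0,0,30],[0,0,0]],
  [15,[0,0,15],[0,0,0]],
  [15,[0,0,5],[0,0,0]],
  [15,[0,0,0],[0,0,0]],
  [42,[0,0,0],[0,0,0]],
  [42,[0,0,0],[0,0,0]],
  [42,[0,0,0],[0,0,0]],
])

```text
clock: 25.9
eef_pos: [594.6, 269.9, 18.9]
tcp_rot: [3.141, 0.001, -3.019]
contact_force: [-0.1, 0.1, -0.4]
opening: 0.489
```

Call:
servo_tool([
  [42,[0,0,-30],[0,0,0]],
  [42,[0,0,-50],[0,0,0]],
  [42,[0,0,-60],[0,0,0]],
  [42,[50,0,-60],[0,0,0]],
  [42,[60,0,-40],[0,0,0]],
  [42,[60,0,0],[0,0,0]],
  [42,[0,0,0],[0,0,0]],
  [42,[0,0,0],[0,0,0]],
])

```text
clock: 26.9
eef_pos: [444.0, 251.6, 241.6]
tcp_rot: [3.141, 0.002, -3.018]
contact_force: [1.4, -0.3, 0.0]
opening: 0.494
```

Run:
```python
from h import *
a=grab_frame("wrist");cv2.imwrite("pics/w7.png",a)
for n,z in [("flap_disc_center",20),("side_handle_center",28),("lock_nut_center",19),("stone_center",40)]: circ(n,z,a,0)
b=grab_frame("top");cv2.imwrite("pics/top2.png",cv2.resize(b,(800,600)))
for n in ["burnt_disc_center","hex_nut_center","flap_disc_center","side_handle_center","lock_nut_center","stone_center"]:
  for d in boxes_of("top",n)[:2]: print(n,d["conf"],w("top",d["centre"]).round())
print(sense()["eef_pos"])
```

```text
side_handle_center 0.84 [597. 271.] r 54.1 rect [598. 270.] [108.  25.] 7.5
lock_nut_center 0.47 [610. 161.] r 23.0 rect [608. 157.] [18. 46.] 69.8
lock_nut_center 0.43 [602. 168.] r 73.1 rect [602. 167.] [101. 111.] 9.9
stone_center 0.93 [463. 249.] r 25.1 rect [463. 249.] [49. 44.] 7.0
burnt_disc_center 0.56 [429. -37.  13.]
burnt_disc_center 0.55 [617. 176.   5.]
hex_nut_center 0.66 [ 444. -316.   16.]
flap_disc_center 0.9 [483. 142.  20.]
flap_disc_center 0.57 [ 347. -126.   21.]
side_handle_center 0.78 [597. 270.  33.]
lock_nut_center 0.52 [616. 166.  16.]
stone_center 0.87 [463. 244.  43.]
[443.51063739 251.16149195 240.86803202]
```

View pics/w7.png

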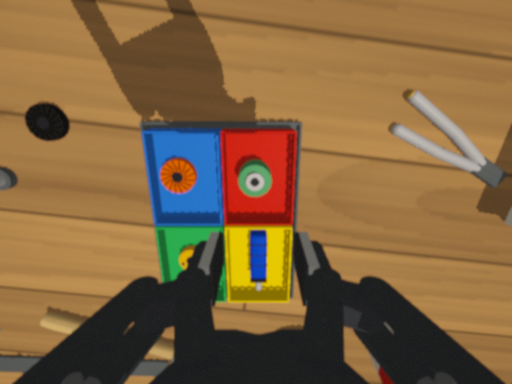

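View pics/top2.png

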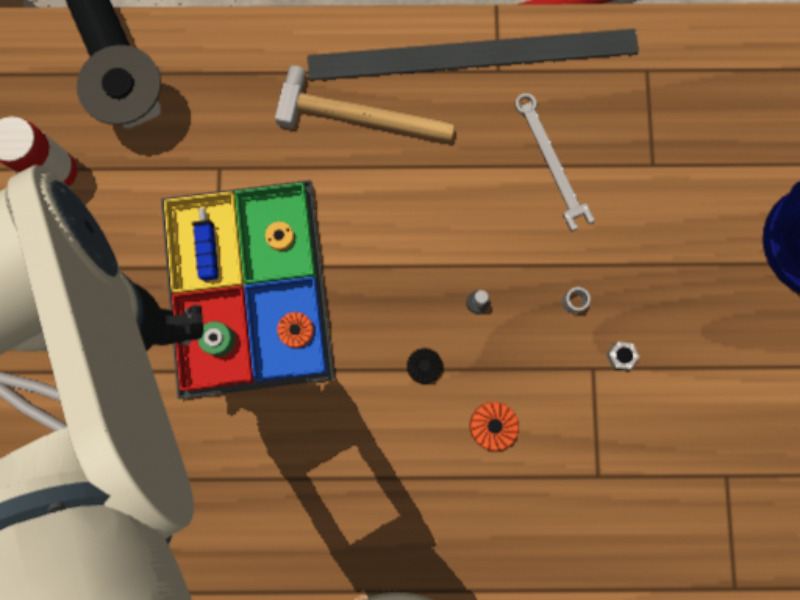

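The top view shows all four parts lying flat in the right bins: disc (295,330), handle (205,245), nut (280,235), stone (215,338). The black disc and hex nut are where they were. Handing in.

```bash
python3 -c "
from rig import *
sign_off()"
```

```text
the job is handed in; nothing more can be done
```

All four parts are in their bins, and I handed the job in at about 27 s of the 99 s allowed. The small (50 mm) orange disc is in blue, the side handle in yellow, the lock nut in green and the stone in red. I released each part just above its bin floor, the same way up as it started.

**Last checks:** each part measured within about 10 mm of its bin's centre. In the pictures all four look flat, and the gripper is well clear of them. The black disc moved about 2 mm by measurement and the hexagon nut about 2 mm, both within measuring error.

**Disagreements:**
- In the first pictures the network sometimes picked the larger (66 mm) orange disc. I rejected it by size.
- In the final wrist picture the lock nut was partly hidden and its mask was poor. The top view shows it in the green bin.
- The network also reported a false "burnt disc" inside the green bin. The pictures show no such thing there.

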